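Clear the club head and latch the saw guard

TASK

The gate of the shaft saw's spark guard has to be shut, but a club head with a stub of shaft has been left standing in its way. First stand the head on the black rubber mat, sole down, without dropping it or hitting it with the gate; then swing the gate shut with its latch bar lifted over the lip of the catch, and let the bar down into the slot so that it holds the gate shut by itself, without forcing the bar against the catch. Leave everything else where it is.

Things in the scene. Friction and masses are not known exactly. Their poses are not given: they have to be found in the camera images.
- head: Wood-type club head to clear away: black rounded body, steel face, 95 mm heel to toe (toe to its +x), 80 mm face to back (face to +y), 38 mm tall, about 0.2 kg. Origin: middle of its flat sole, on which it stands; z up. From the heel a black hosel (17 mm thick), then a bare steel shaft stub, rise slanting. Held by the stub it may sag: its weight lies some 75 mm to one side.
- stub (a point): Middle of the bare steel stub of the club head, on its axis (head frame -0.071, 0.006, 0.091 m). The stub is 13 mm thick, 80 mm long, and leans 28 degrees (0.489 rad) from the head's z towards its -x; its upper end is 119 mm above the sole. A good place to pinch it across, with the fingers along the stub.
- mat: Black rubber mat fixed to the bench, 180 x 180 mm, 5 mm thick. Origin: centre of its underside, so its top is 5 mm above.
- guard: Fixed steel spark guard round the shaft saw: two mesh wings, a gate in front. Origin: on the bench, midway under the gate when shut. +x points into the guard (to the saw); the shut gate runs along y from the hinge (y = +120 mm) to its free edge (y = -120 mm). A catch post stands beyond the free edge.
- gate_hinge (a point): On the vertical hinge axis of the gate, 100 mm above the bench. The gate is a mesh frame 240 mm long and 12 mm thick, its top 100 mm above the bench.
- gate (a joint): Gate angle (rad): 0 square across the front of the guard, growing as it swings out to guard -x (clockwise from above); limits -0.08 and 1.25. When latched it reads within 0.05 of 0. A light spring holds it open near 1.05 and, shut, pushes out with about 2 N at the free edge: let go before the bar is in the slot, it swings out again.
- latch (a joint): Angle of the steel latch bar above level (rad): 0 level, resting by its weight; upper limit 0.5. The bar lies along the gate's top, 8 mm thick, 18 mm high, 0.26 kg, centre line 112 mm high, on a level pivot pin 60 mm from the hinge axis; it reaches 35 mm past the gate's free edge, into the catch. Level, it strikes the outside of the lip; at 0.15 or more it clears the lip.
- latch_knob (a point): Grip point on the black knob standing on the latch bar: an upright cylinder 18 mm thick, from 120 to 166 mm above the bench when the bar is level; this point is 148 mm high, 155 mm from the bar's pivot, 215 mm from the hinge axis. It tilts with the bar, leaning to the hinge as the bar is lifted.
- latch_tip (a point): Centre line of the latch bar near its outer end, 205 mm from its pivot, 265 mm from the hinge axis.
- catch_zero (a point): Nominal catch: guard frame (0, -146, 110) mm. The catch, a steel post 30 mm wide, has a slot 14 mm wide, open upward (floor 98 mm high), between a front lip to -x (8 mm thick, top 122 mm high) and a back plate (top 190 mm high). It is adjustable: it stands up to 9 mm before or behind this point along x, not reported. A bar lifted over the lip stops on the back plate: then it is over the slot.
- tape: Bystander, to be left alone: a yellow roll of masking tape lying flat, 100 mm across, 25 mm tall. Origin: middle of its underside.
- jar: Bystander, to be left alone: a clear jar with a steel cap, 64 mm across, 85 mm tall. Origin: middle of its underside.
- spray: Bystander, to be left alone: an upright aluminium spray can, 60 mm across, 180 mm tall. Origin: middle of its underside.
- driver: Bystander, to be left alone: a screwdriver lying on the bench.
- hammer: Bystander, to be left alone: a hammer lying on the bench.
- putter: Bystander, to be left alone: a steel blade putter head 105 mm long with a bare upright 12 mm hosel; not the head that has to be moved. Origin: middle of its underside.
- mug: Bystander, to be left alone: a white mug, 80 mm across, 90 mm tall. Origin: middle of its underside.
Not all that is in view belongs to the job. Of the things like the head, leave any that is blue; of the rest the smaller one is meant.

How it is judged (in metres and radians):
On the way, in this order (a step that is already met when the one before it is completed fails the run):
1. the club head stands on the mat, sole down and let go, with the gate still open (x of head in the frame of mat between -0.08 and 0.08 m and y of head in the frame of mat between -0.08 and 0.08 m and z of head in the frame of mat between 0 and 0.012 m and angle between head's own z axis and vertical below 0.12 rad and linear speed of head below 0.03 m/s and contact force between head and the fingers below 0.1 N and value of joint gate above 0.4 rad), for 0.2 s.
2. the gate is nearly shut with the latch bar lifted (value of joint gate below 0.15 rad and value of joint latch above 0.1 rad), for 0.1 s.
At the end, for the whole second after the job is handed in: The head stands on the mat (its origin inside the mat by 10 mm or more, sole on the mat, tilted less than 0.12 rad, at rest); the gate is within 0.08 rad of shut and still; the latch bar is down (below 0.04 rad) and bears against the catch, which holds the gate against its spring (x of head in the frame of mat between -0.08 and 0.08 m and y of head in the frame of mat between -0.08 and 0.08 m and z of head in the frame of mat between 0 and 0.012 m and angle between head's own z axis and vertical below 0.12 rad and linear speed of head below 0.03 m/s and value of joint gate between -0.08 and 0.08 rad and value of joint latch below 0.04 rad and contact force between latch and anything else above 0.2 N and velocity of joint gate between -0.05 and 0.05 rad/s); the robot touches nothing.
It fails at once if the gate or the latch bar hits the club head (contact force between head and gate above 3 N).
It fails at once if the club head is dropped or knocked (moves faster than 0.5 m/s with no finger on it) (contact force between head and the fingers below 0.05 N and linear speed of head above 0.5 m/s).
It fails at once if a bystander is moved by more than 30 mm (distance of any of tape, jar, spray, driver, hammer, putter, mug from where it was at the start of the episode above 0.03 m).
It fails at once if the latch bar is forced against the catch with over 25 N (contact force between latch and catch above 25 N).
It also fails if it takes over 64 s, if anything falls off the work surface, if the arm or the gripper's body presses on something with over 40 N, if the wrist force passes 120 N, or if a joint passes its speed limit or range.

ROBOT

A 7-joint arm with a two-finger parallel gripper is mounted at the origin on the work surface. World frame = base frame: x ahead of the robot, y to its left, z up, the work surface at z = 0. Lengths are in m, angles in degrees, forces in N, time in s.
With the tool pointing down it reaches from about 0.425 to 0.875 m from the base axis. Payload 4.7 kg.
Tool frame: the origin (TCP) lies at the very end of the fingers, on their centre line; the grasp point (between the pads) lies env.hold_point_z behind it (env.hold_point_z is the distance from the TCP to the grasp point, in m); z points along the fingers, y is the line along which they close (so a half turn about z gives the same grasp; the last joint's range is limited). The gripper opens to 87 mm and grips with 3 to 60 N. Pads are 19 mm wide; open, the fingers measure 117 mm over their backs; the gripper's body (75 mm by 190 mm) begins 51 mm behind the grasp point.
Start: joints at [-63.593, 18.392, -4.016, 83.108, 1.295, 78.541, -3.26], TCP at [0.281, 0.586, 0.223] pointing down, gripper open.
Joint ranges: [-163.93, 163.93], [-17.29, 119.83], [-79.2, 71.16], [3.27, 140.29], [-89.18, 269.18], [5.43, 117.66], [-154.24, 154.24]. Speed limits (degrees/s): [147.25, 147.25, 180, 180, 180, 180, 180].

INTERFACE

Orientations are given as [roll, pitch, yaw] about the fixed x, y, z axes, in that order (R = Rz(yaw) Ry(pitch) Rx(roll)).
In Python, from cell import env gives the robot as it stands.
- The arm moves only by the shell command python3 -m jog 'ROWS' [FORCE]. ROWS is JSON, a list of rows, each an object with "dp": the shift along the tool's x, y, z in cm, a list of three; "twist": the turn about the tool's z in degrees; "fingers": the opening, from 0 (shut) to 1 (fully open). A call has 1 to 8 rows; each row is the pose to reach, as a shift and turn from the pose commanded when the call began, along the tool's axes at that moment; what a row does not reach only later rows make up. A row lasts 1/8 s, in which the tool goes at most 62.5 mm and 10.7 degrees, less where a joint would pass 70% of its speed; a pose out of reach is approached as far as the arm can. A call with a gripper value outside its range is refused whole. The fingers move at their own pace and stop on an object; FORCE is the grip in N (left out, the last holds). Time passes only in rows, so rows that repeat a pose let the fingers close. It gives the time, the measured TCP pose, the force, the opening and the grip force at its end, in the units of the state.
- env.get_obs(): the state, without advancing time (a new reading comes with each control period).
- env.read_camera(name): name is "scene" or "top"; returns a dict with "pixels" (384x512x3 uint8, blue, green, red), "depth" (384x512 float32, m along the optical axis (not along the pixel's ray), 0 where there is no reading), "fx", "fy", "cx", "cy" (pixels), "rvec" (rotation vector, rad) and "tvec" (3), from world to camera coordinates, as OpenCV has them. Camera axes: x right, y down, z forward; pixel columns grow to the right and rows downward; lengths in m; the calibration is good to about 2 mm. A picture is of the moment at which its call begins.
- env.sign_off(): hands the job in; it is judged then, once.
The state is a dict: "time_s": time; "qpos": joint angles; "joint_velocities": joint speeds; "effort": joint torques, N m; "tool_pos": TCP position; "tool_rot": TCP orientation; "force": force on the tool from outside, world axes, zero at the start; "wrist_torque": the same for the moment, N m; "grip_width": finger opening in m; "grasp_force": force on a finger pad.
Only numpy, scipy, OpenCV 4.12 (cv2) and the standard library are available. Lean on these libraries where they do the work, as an engineer would, in place of code of your own. Each camera call takes 0.05 s, during which the arm holds its last target. There are 200 camera calls.

## Working session

There is one attempt and no reset: what is moved stays moved. The work goes in short steps, Python scripts to look and compute and a shell command to move; the robot and the scene stay as the last step left them, time stands still between calls to the robot, and variables do not carry over. Pictures are saved under pics/ and viewed, at most 14 in all, crops included, and the job is handed in when it is done.

```bash
mkdir -p pics; ls; cat > h.py <<'E'
import numpy as np, cv2
from cell import env
from scipy.spatial.transform import Rotation as Rn
def cam(n):
    c=env.read_camera(n); c['R']=cv2.Rodrigues(np.array(c['rvec'],float))[0]; c['t']=np.array(c['tvec'],float).ravel(); return c
def pts(c):
    v,u=np.mgrid[:384,:512]; d=c['depth']
    P=np.stack([(u-c['cx'])/c['fx']*d,(v-c['cy'])/c['fy']*d,d],-1)
    W=(P-c['t'])@c['R']; W[d==0]=np.nan; return W
def ray(c,u,v,z):
    d=c['R'].T@np.array([(u-c['cx'])/c['fx'],(v-c['cy'])/c['fy'],1]); o=-c['R'].T@c['t']
    return o+d*(z-o[2])/d[2]
def proj(c,p):
    q=c['R']@np.array(p)+c['t']; return q[0]/q[2]*c['fx']+c['cx'],q[1]/q[2]*c['fy']+c['cy']
E
python3 - <<'E'
from h import *
for n in('scene','top'):
    c=cam(n); cv2.imwrite(f'pics/{n}0.png',cv2.resize(c['pixels'],(800,600))); np.save(f'{n}0.npy',pts(c)); cv2.imwrite(f'{n}raw.png',c['pixels'])
    print(n,-c['R'].T@c['t'],c['R'][2])
o=env.get_obs();print(o,env.hold_point_z)
E
```

```text
pics
scene [ 1.29281122 -0.12511909  1.29697571] [-0.56342236  0.08426019 -0.82186097]
top [ 0.30966908 -0.00804479  1.44547694] [ 0.11673542 -0.01578699 -0.99303757]
{'time_s': 0.1, 'qpos': array([-63.59316491,  18.43487888,  -4.01579878,  83.16742886,
         1.29577592,  78.54142282,  -3.26118955]), 'joint_velocities': array([ 0.0552144 , -0.11967194, -0.0199048 , -0.11294791, -0.05894207,
        0.01609763,  0.06916156]), 'effort': array([-5.71497571e-05, -4.92568660e+01, -4.05669333e-01, -3.13397992e+01,
       -6.40531350e-02,  3.94804578e-02,  6.27388999e-05]), 'tool_pos': array([0.28067784, 0.58572755, 0.22157441]), 'tool_rot': array([-1.79901546e+02,  6.14393802e-03,  1.54401973e+02]), 'force': array([ 0.37083469,  0.21517069, -0.89886623]), 'wrist_torque': array([ 0.02346881, -0.03254056,  0.02699147]), 'grasp_force': 0.0, 'grip_width': 0.08698917464110197} 0.0187
```

View pics/scene0.png

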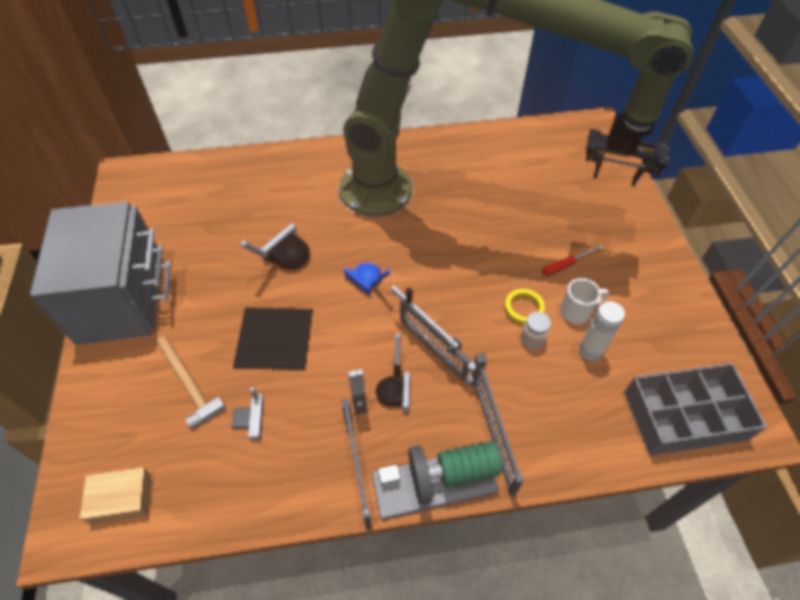

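View pics/top0.png

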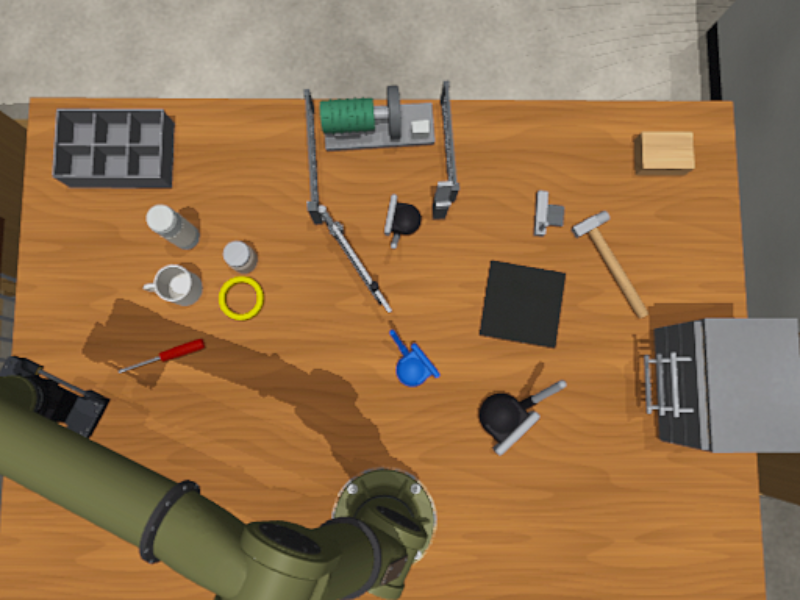

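The top view (800x600 px) shows the small black head at (403,218): face to the left, stub tip near (395,242), leaning towards the robot. It also shows the mat at (523,303), the hinge at (320,212), the open gate's free end at (388,308), the catch at (443,200), the blue head at (412,368) and the bigger black head at (503,413), which stays put. Next I measure.

```bash
python3 - <<'E'
from h import *
ct,cs=cam('top'),cam('scene'); k=512/800
Wt,Ws=pts(ct),pts(cs)
# mat
im=ct['pixels']; dark=((im.max(2)<70)&(abs(Wt[...,2]-.005)<.008)).astype(np.uint8)
n,l,s,cc=cv2.connectedComponentsWithStats(dark); i=1+np.argmax(s[1:,4]); 
r=cv2.minAreaRect(np.argwhere(l==i)[:,::-1].astype(np.float32)); print('mat',s[i],[ray(ct,*p,.005).round(4) for p in cv2.boxPoints(r)],ray(ct,*r[0],.005).round(4))
def box(W,lo,hi): return W[np.all((W>lo)&(W<hi),-1)]
for nm,W,c in(('top',Wt,ct),('scene',Ws,cs)):
    x,y,_=ray(ct,403*k,218*k,.04)
    # head region points by height band
    P=box(W,[x-.17,y-.09,.006],[x+.08,y+.07,.15]);
    print(nm,'c',x,y,len(P))
    for a,b in((.006,.03),(.03,.045),(.045,.06),(.06,.075),(.075,.09),(.09,.105),(.105,.125)):
        Q=P[(P[:,2]>a)&(P[:,2]<b)]
        if len(Q): print(a,b,len(Q),np.median(Q,0).round(4),Q.min(0).round(3),Q.max(0).round(3))
for nm,u,v,z in(('hinge',320,212,.1),('end',388,308,.112),('knob',376,287,.166),('catch',443,200,.15),('putter',550,212,.03),('blue',412,368,.03),('bluestub',393,333,.1)):
    p=ray(ct,u*k,v*k,z); print(nm,p.round(3), Wt[int(v*k),int(u*k)].round(3))
for nm,W in(('t',Wt),('s',Ws)):
  P=box(W,[.4,-.3,.105],[.75,.3,.21])
  np.save(nm+'hi.npy',P)
  for a,b in((.105,.118),(.118,.13),(.14,.17),(.17,.2)):
    Q=P[(P[:,2]>a)&(P[:,2]<b)]; print(nm,a,b,len(Q)); print(Q[np.argsort(Q[:,1])][::max(1,len(Q)//16)].round(3).tolist())
A=cv2.resize(ct['pixels'][100:240,180:400],None,fx=3.5,fy=3.5,interpolation=cv2.INTER_CUBIC);cv2.imwrite('pics/topcrop.png',A)
A=cv2.resize(cs['pixels'][170:320,200:360],None,fx=4,fy=4,interpolation=cv2.INTER_CUBIC);cv2.imwrite('pics/scrop.png',A)
E
```

```text
mat [ 307  167   55   55 2303] [array([ 0.4114, -0.2184,  0.005 ]), array([ 0.5857, -0.2507,  0.005 ]), array([ 0.5557, -0.4281,  0.005 ]), array([ 0.3818, -0.3933,  0.005 ])] [ 0.483  -0.3225  0.005 ]
top c 0.67602848761652 -0.045336872830966754 669
0.006 0.03 218 [ 0.6659 -0.0568  0.0232] [ 0.513 -0.134  0.006] [0.754 0.023 0.03 ]
0.03 0.045 293 [ 0.6805 -0.0385  0.0349] [ 0.64  -0.132  0.03 ] [ 0.731 -0.003  0.044]
0.045 0.06 26 [ 0.6822 -0.1129  0.0529] [ 0.627 -0.135  0.047] [ 0.695 -0.02   0.06 ]
0.06 0.075 11 [ 0.6847 -0.1124  0.0666] [ 0.623 -0.133  0.062] [ 0.709 -0.024  0.074]
0.075 0.09 18 [ 0.6829 -0.1159  0.0811] [ 0.612 -0.135  0.076] [ 0.715 -0.02   0.089]
0.09 0.105 32 [ 0.6988 -0.12    0.0987] [ 0.609 -0.134  0.091] [ 0.706 -0.02   0.104]
0.105 0.125 54 [ 0.6848 -0.1183  0.1181] [ 0.588 -0.135  0.105] [ 0.71  -0.016  0.125]
scene c 0.67602848761652 -0.045336872830966754 742
0.006 0.03 203 [ 0.6959 -0.0581  0.0205] [ 0.506 -0.133  0.006] [0.755 0.024 0.03 ]
0.03 0.045 319 [ 0.6858 -0.0366  0.0353] [ 0.509 -0.135  0.03 ] [0.739 0.023 0.045]
0.045 0.06 28 [ 0.6428 -0.03
[... 3604 characters left out ...]
 0.144], [0.716, -0.122, 0.142], [0.719, -0.118, 0.147], [0.716, -0.115, 0.148], [0.51, 0.013, 0.15], [0.505, 0.014, 0.169], [0.51, 0.017, 0.143], [0.514, 0.02, 0.167], [0.513, 0.02, 0.14], [0.514, 0.024, 0.154], [0.512, 0.024, 0.143], [0.506, 0.029, 0.167]]
s 0.17 0.2 52
[[0.713, -0.142, 0.187], [0.716, -0.139, 0.178], [0.713, -0.138, 0.193], [0.719, -0.136, 0.189], [0.708, -0.135, 0.189], [0.72, -0.133, 0.19], [0.709, -0.131, 0.191], [0.72, -0.129, 0.189], [0.707, -0.128, 0.186], [0.717, -0.126, 0.189], [0.716, -0.123, 0.173], [0.716, -0.122, 0.193], [0.718, -0.12, 0.183], [0.713, -0.118, 0.193], [0.715, -0.116, 0.176], [0.713, -0.115, 0.193], [0.717, -0.113, 0.186], [0.513, 0.016, 0.173]]
```

View pics/topcrop.png

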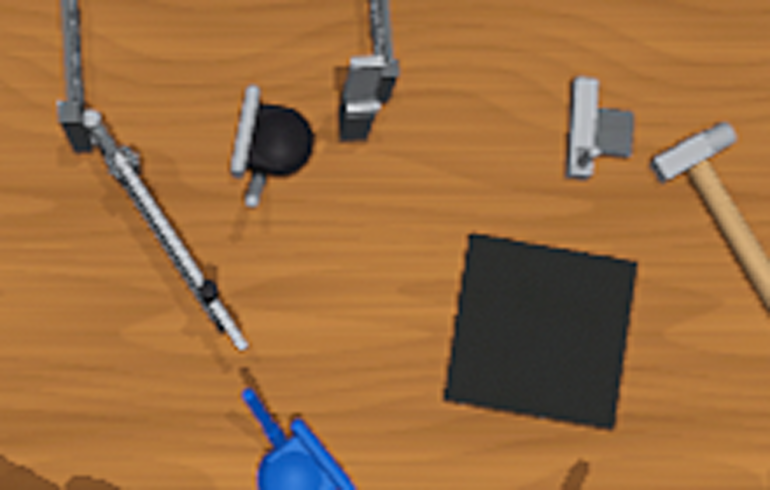

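View pics/scrop.png

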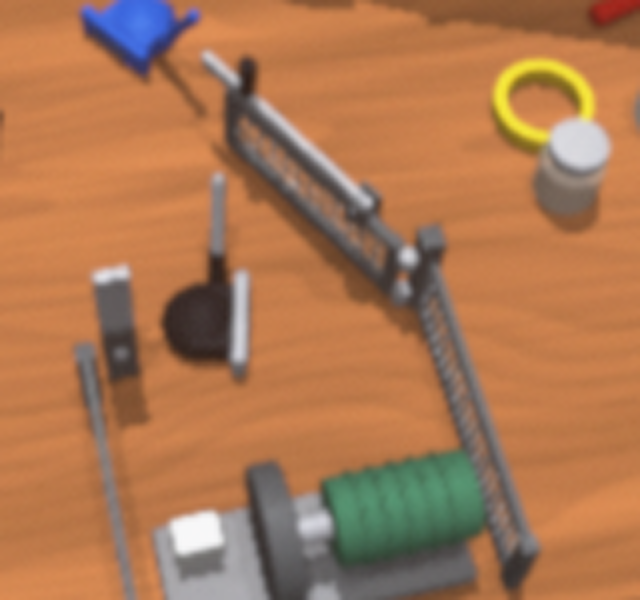

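The crops show the head's face at top-crop (245,130), running nearly along guard x (yaw about -11°), and its stub end at (252,203). The black knob is at (208,290) on the open gate, and the catch lip and back plate are around (360,100). I'll grip the stub at about (0.612, -0.025, 0.091), with the closing axis along the head's y.

```bash
cat >> h.py <<'E'
def to(p,yaw=None,tool=None):
    "tool-frame cm and twist to bring TCP to world p / tool yaw"
    o=env.get_obs(); R=Rn.from_euler('xyz',o['tool_rot'],degrees=True)
    d=R.inv().apply(np.array(p)-o['tool_pos'])*100
    print('dp',d.round(2),'twist',None if yaw is None else round((o['tool_rot'][2]-yaw+180)%360-180,2))
E
python3 -c "
from h import *
to([.612,-.025,.26],169); to([.45,.28,.26],169)"
```

```text
dp [-56.27 -40.78  -3.76] twist -14.6
dp [-28.48 -20.28  -3.79] twist -14.6
```

```bash
python3 -m jog '[{"dp":[-2,-1.5,-3.8],"twist":-3,"fingers":1},{"dp":[-5,-4,-3.8],"twist":-8,"fingers":1},{"dp":[-9,-6.5,-3.8],"twist":-14.6,"fingers":1},{"dp":[-13,-9.5,-3.8],"twist":-14.6,"fingers":1},{"dp":[-17,-12.5,-3.8],"twist":-14.6,"fingers":1},{"dp":[-21,-15,-3.8],"twist":-14.6,"fingers":1},{"dp":[-25,-18,-3.8],"twist":-14.6,"fingers":1},{"dp":[-28.5,-20.3,-3.8],"twist":-14.6,"fingers":1}]' 50; python3 -c "
from h import *
to([.612,-.025,.26],169)"
```

```text
time_s: 1.2
tool_pos: [0.451, 0.2779, 0.2606]
tool_rot: [180.0, 0.0, 168.9]
force: [0.1, -1.4, -0.3]
grip_width: 0.0869
grasp_force: 0.0
dp [-21.62 -26.63   0.07] twist -0.07
```

```bash
python3 -m jog '[{"dp":[-3,-3.7,0],"twist":0,"fingers":1},{"dp":[-6,-7.4,0],"twist":0,"fingers":1},{"dp":[-9,-11,0],"twist":0,"fingers":1},{"dp":[-12,-14.8,0],"twist":0,"fingers":1},{"dp":[-15,-18.5,0],"twist":0,"fingers":1},{"dp":[-18,-22.2,0],"twist":0,"fingers":1},{"dp":[-21.6,-26.6,0],"twist":0,"fingers":1},{"dp":[-21.6,-26.6,0],"twist":0,"fingers":1}]'; python3 -m jog '[{"dp":[0,0,4],"twist":0,"fingers":1},{"dp":[0,0,8],"twist":0,"fingers":1},{"dp":[0,0,11],"twist":0,"fingers":1},{"dp":[0,0,11],"twist":0,"fingers":1}]'; python3 - <<'E'
from h import *
to([.612,-.025,.072],169)
c=cam('scene'); cv2.imwrite('pics/s1.png',cv2.resize(c['pixels'][150:310,180:400],None,fx=3.5,fy=3.5,interpolation=cv2.INTER_CUBIC))
E
```

```text
time_s: 2.2
tool_pos: [0.6121, -0.0288, 0.2601]
tool_rot: [-179.8, 0.0, 168.5]
force: [-0.4, 0.8, 0.2]
grip_width: 0.087
grasp_force: 0.0
time_s: 2.7
tool_pos: [0.6092, -0.0211, 0.1479]
tool_rot: [-180.0, -0.3, 169.1]
force: [0.4, -0.3, -0.4]
grip_width: 0.0865
grasp_force: 0.0
dp [-0.39 -0.32  7.59] twist 0.07
```

View pics/s1.png

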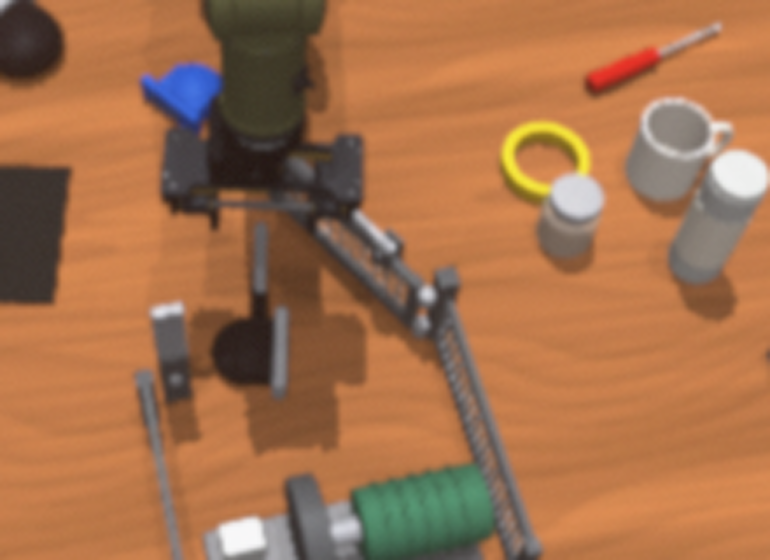

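The fingers at crop (213,215) and (345,210) straddle the stub at (262,235). I'll descend and grip.

```bash
python3 -m jog '[{"dp":[-0.3,-0.3,3],"twist":0,"fingers":1},{"dp":[-0.3,-0.3,5.5],"twist":0,"fingers":1},{"dp":[-0.3,-0.3,7.6],"twist":0,"fingers":1},{"dp":[-0.3,-0.3,7.6],"twist":0,"fingers":1},{"dp":[-0.3,-0.3,7.6],"twist":0,"fingers":0.4},{"dp":[-0.3,-0.3,7.6],"twist":0,"fingers":0.25},{"dp":[-0.3,-0.3,7.6],"twist":0,"fingers":0.2},{"dp":[-0.3,-0.3,7.6],"twist":0,"fingers":0.1}]' 55; python3 -m jog '[{"dp":[0,0,0],"twist":0,"fingers":0},{"dp":[0,0,0],"twist":0,"fingers":0},{"dp":[0,0,0],"twist":0,"fingers":0},{"dp":[0,0,0],"twist":0,"fingers":0}]' 55
```

```text
time_s: 3.75
tool_pos: [0.614, -0.0258, 0.075]
tool_rot: [180.0, 0.0, 169.0]
force: [0.3, 0.1, -0.7]
grip_width: 0.055
grasp_force: 0.0
time_s: 4.25
tool_pos: [0.6138, -0.0258, 0.0745]
tool_rot: [180.0, -0.0, 169.0]
force: [-0.3, 0.7, -0.8]
grip_width: 0.0148
grasp_force: 0.1
```

```bash
python3 -m jog '[{"dp":[0,0,0],"twist":0,"fingers":0},{"dp":[0,0,0],"twist":0,"fingers":0},{"dp":[0,0,0],"twist":0,"fingers":0},{"dp":[0,0,-1],"twist":0,"fingers":0},{"dp":[0,0,-2.5],"twist":0,"fingers":0},{"dp":[0,0,-4.5],"twist":0,"fingers":0},{"dp":[0,0,-6.5],"twist":0,"fingers":0},{"dp":[0,0,-8],"twist":0,"fingers":0}]' 55; python3 - <<'E'
from h import *
o=env.get_obs()['tool_pos']
to([.437,-.306,o[2]],169)
c=cam('scene'); cv2.imwrite('pics/s2.png',cv2.resize(c['pixels'][150:310,180:400],None,fx=3.5,fy=3.5,interpolation=cv2.INTER_CUBIC))
E
```

```text
time_s: 5.25
tool_pos: [0.6145, -0.026, 0.1569]
tool_rot: [180.0, 0.1, 169.0]
force: [-0.5, -0.6, -1.9]
grip_width: 0.0116
grasp_force: 55.0
dp [ 12.08 -30.88  -0.05] twist -0.0
```

View pics/s2.png

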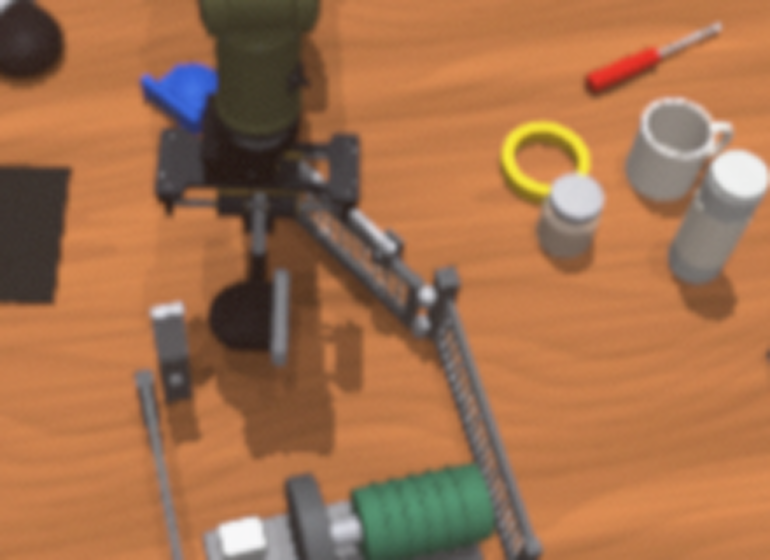

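The head hangs level at crop (245,315), clear of the catch at (168,310). I'll carry it back first, then sideways.

```bash
python3 -m jog '[{"dp":[2,0,0],"twist":0,"fingers":0},{"dp":[4.5,-0.5,0],"twist":0,"fingers":0},{"dp":[7,-3,0],"twist":0,"fingers":0},{"dp":[8.5,-6.5,0],"twist":0,"fingers":0},{"dp":[10,-10.5,0],"twist":0,"fingers":0},{"dp":[11,-14.5,0],"twist":0,"fingers":0},{"dp":[12,-18.5,0],"twist":0,"fingers":0},{"dp":[12,-21.5,0],"twist":0,"fingers":0}]'; python3 -m jog '[{"dp":[0,-2.5,0],"twist":0,"fingers":0},{"dp":[0,-5,0],"twist":0,"fingers":0},{"dp":[0,-7,0],"twist":0,"fingers":0},{"dp":[0,-8.5,0],"twist":0,"fingers":0},{"dp":[0,-9.4,0],"twist":0,"fingers":0},{"dp":[0,-9.4,0],"twist":0,"fingers":0},{"dp":[0,-9.4,2],"twist":0,"fingers":0},{"dp":[0,-9.4,4],"twist":0,"fingers":0}]'; python3 - <<'E'
from h import *
o=env.get_obs()['tool_pos']
c=cam('scene'); cv2.imwrite('pics/s3.png',cv2.resize(c['pixels'][120:300,100:300],None,fx=3.3,fy=3.3,interpolation=cv2.INTER_CUBIC))
E
```

```text
time_s: 6.3
tool_pos: [0.4536, -0.2158, 0.1548]
tool_rot: [180.0, 0.0, 168.9]
force: [-0.1, -0.3, -1.9]
grip_width: 0.012
grasp_force: 55.0
time_s: 7.3
tool_pos: [0.4379, -0.3051, 0.1142]
tool_rot: [180.0, 0.0, 169.1]
force: [-0.7, -0.7, -1.8]
grip_width: 0.0119
grasp_force: 55.0
```

View pics/s3.png

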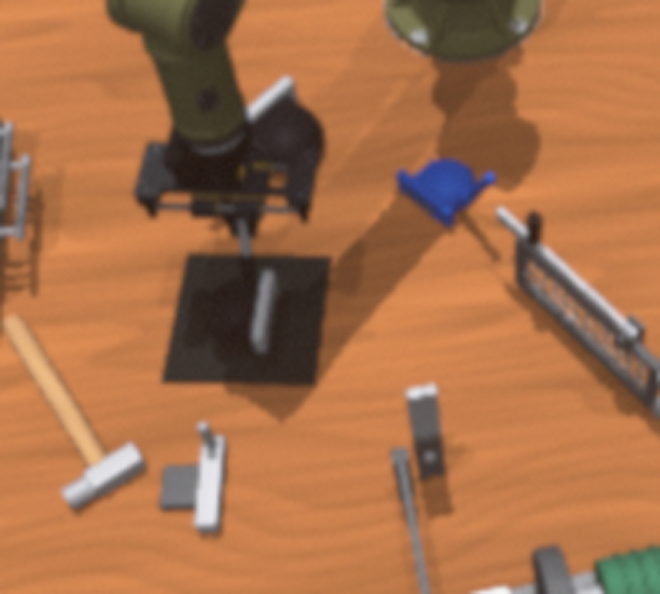

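The head hangs over the middle of the mat, with its face at crop (262,310). I'll lower it to the mat: TCP about 0.0795.

```bash
python3 -m jog '[{"dp":[0,0,1.2],"twist":0,"fingers":0},{"dp":[0,0,2.2],"twist":0,"fingers":0},{"dp":[0,0,2.8],"twist":0,"fingers":0},{"dp":[0,0,3.1],"twist":0,"fingers":0},{"dp":[0,0,3.3],"twist":0,"fingers":0},{"dp":[0,0,3.3],"twist":0,"fingers":0}]'
```

```text
time_s: 8.1
tool_pos: [0.4372, -0.3064, 0.0817]
tool_rot: [180.0, 0.0, 169.0]
force: [0.2, 0.8, -2.8]
grip_width: 0.0116
grasp_force: 55.0
```

```bash
python3 -m jog '[{"dp":[0,0,0.1],"twist":0,"fingers":0},{"dp":[0,0,0.1],"twist":0,"fingers":0}]'
```

```text
time_s: 8.35
tool_pos: [0.4372, -0.3063, 0.0807]
tool_rot: [180.0, 0.0, 169.0]
force: [-0.2, -0.1, -2.5]
grip_width: 0.0118
grasp_force: 55.0
```

```bash
python3 -m jog '[{"dp":[0,0,0.1],"twist":0,"fingers":0},{"dp":[0,0,0.1],"twist":0,"fingers":0}]'
```

```text
time_s: 8.6
tool_pos: [0.4371, -0.3064, 0.0798]
tool_rot: [180.0, 0.0, 169.0]
force: [-1.3, 0.8, -0.4]
grip_width: 0.0118
grasp_force: 55.0
```

```bash
python3 -m jog '[{"dp":[0,0,0.1],"twist":0,"fingers":0},{"dp":[0,0,0.1],"twist":0,"fingers":0}]'
```

```text
time_s: 8.85
tool_pos: [0.437, -0.3065, 0.0794]
tool_rot: [180.0, -0.0, 169.0]
force: [-2.6, 0.4, 6.5]
grip_width: 0.0118
grasp_force: 55.0
```

```bash
python3 -m jog '[{"dp":[0,0,0],"twist":0,"fingers":0.2},{"dp":[0,0,0],"twist":0,"fingers":0.35},{"dp":[0,0,0],"twist":0,"fingers":0.5},{"dp":[0,0,0],"twist":0,"fingers":0.5},{"dp":[0,0,-3],"twist":0,"fingers":0.5},{"dp":[0,0,-7],"twist":0,"fingers":0.5},{"dp":[0,0,-11],"twist":0,"fingers":0.5},{"dp":[0,0,-15],"twist":0,"fingers":0.5}]' 20; python3 - <<'E'
from h import *
o=env.get_obs()['tool_pos']
c=cam('scene'); W=pts(c); t=cam('top');T=pts(t)
cv2.imwrite('pics/s4.png',cv2.resize(c['pixels'][120:300,100:340],None,fx=3.3,fy=3.3,interpolation=cv2.INTER_CUBIC))
for W in(W,T):
  P=W[np.all((W>[.43,-.43,.02])&(W<[.62,-.24,.05]),-1)]; print(np.median(P,0),P.max(0))
E
```

```text
time_s: 9.85
tool_pos: [0.437, -0.3062, 0.2298]
tool_rot: [180.0, 0.0, 169.0]
force: [0.4, 0.4, -0.4]
grip_width: 0.0434
grasp_force: 0.0
[ 0.51200954 -0.31685992  0.03842889] [ 0.56183566 -0.28191572  0.04944905]
[ 0.53194703 -0.31540254  0.03595878] [ 0.55544411 -0.29404573  0.04588248]
```

View pics/s4.png

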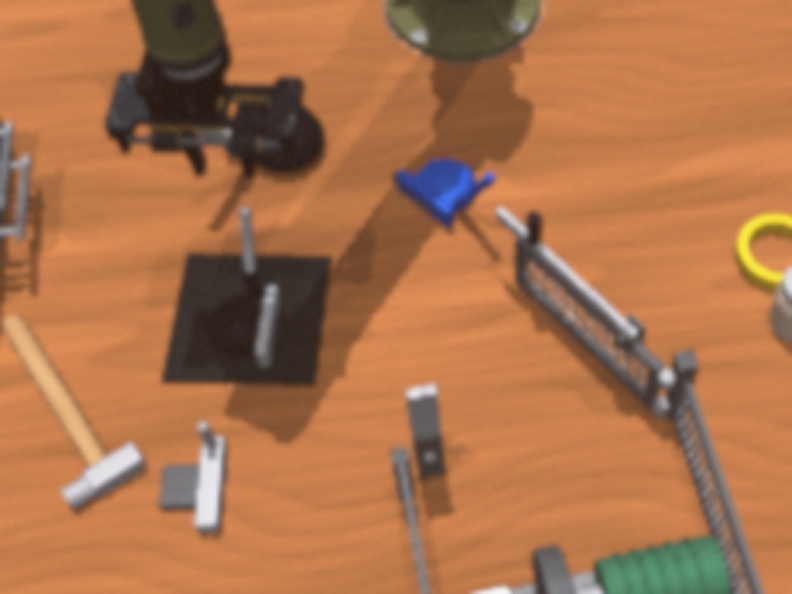

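The head stands upright on the mat (face at crop (268,325)) and has been let go. Next I fit the bar line, knob, hinge, guard yaw and catch.

```bash
python3 - <<'E'
from h import *
t,s=cam('top'),cam('scene')
for n,c in(('t',t),('s',s)):
  W=pts(c)
  B=W[np.all((W>[.45,-.03,.112])&(W<[.62,.1,.126]),-1)&(c['pixels'].min(-1)>110)]
  # bar top: robust line, then inliers
  for _ in range(3):
    v=cv2.fitLine(B[:,:2].astype(np.float32),cv2.DIST_HUBER,0,.01,.01).ravel(); nrm=np.array([-v[1],v[0]]); B=B[abs((B[:,:2]-v[2:])@nrm)<.006]
  print(n,'bar',len(B),v,'ang',np.degrees(np.arctan2(-abs(v[1]),-abs(v[0]))),'ends',B[B[:,0].argmin()],B[B[:,0].argmax()])
  K=W[np.all((W>[.46,-.02,.14])&(W<[.55,.06,.175]),-1)]; print(' knob',len(K),K.mean(0),K.min(0),K.max(0), 'dist to line',(K.mean(0)[:2]-v[2:])@nrm)
  for nm,lo,hi in(('wingL',[.7,.1,.06],[.98,.22,.13]),('wingR',[.74,-.22,.06],[.98,-.08,.13])):
    Q=W[np.all((W>lo)&(W<hi),-1)]; 
    if len(Q)>10:
      l=cv2.fitLine(Q[:,:2].astype(np.float32),cv2.DIST_HUBER,0,.01,.01).ravel(); print(' ',nm,len(Q),'yaw',np.degrees(np.arctan(l[1]/l[0])),l[2:],Q[:,2].max())
  for nm,lo,hi in(('lip',[.66,-.16,.112],[.698,-.09,.13]),('back',[.695,-.16,.175],[.74,-.09,.2]),('hinge',[.655,.11,.08],[.7,.19,.14])):
    Q=W[np.all((W>lo)&(W<hi),-1)]; print(' ',nm,len(Q),np.median(Q,0).round(4),np.percentile(Q,5,0).round(4),np.percentile(Q,95,0).round(4))
E
```

```text
t bar 113 [0.83773774 0.5460728  0.54029614 0.04492368] ang -146.902 ends [ 0.45274241 -0.00941107  0.12231447] [0.61896381 0.09801656 0.11992379]
 knob 27 [0.50145716 0.01981178 0.1641419 ] [0.49403798 0.01307526 0.14691412] [0.50975244 0.02646194 0.17223726] dist to line 0.0001717247479703362
  wingL 467 yaw -12.917747 [0.8729485  0.13241711] 0.12768972035528944
  wingR 210 yaw 4.6456666 [ 0.84099203 -0.14940554] 0.10680674501856405
  lip 26 [ 0.6858 -0.1303  0.1214] [ 0.6834 -0.1417  0.1125] [ 0.6924 -0.115   0.1269]
  back 39 [ 0.7081 -0.1258  0.1893] [ 0.7043 -0.1389  0.1777] [ 0.7141 -0.1128  0.1936]
  hinge 110 [0.6749 0.1478 0.1035] [0.6605 0.1237 0.0898] [0.6892 0.165  0.1277]
s bar 123 [0.8353331  0.54974407 0.5379938  0.03981441] ang -146.65054 ends [ 0.45419234 -0.00833212  0.12198351] [0.61954187 0.09111212 0.11865225]
 knob 31 [0.50792521 0.01983318 0.15825684] [0.49813065 0.01332748 0.14082844] [0.51640485 0.0293158  0.16804666] dist to line -0.00016095876488338037
  wingL 618 yaw -10.1608095 [0.867685   0.14046074] 0.1285216580727311
  wingR 243 yaw 3.23037 [ 0.87534827 -0.14841373] 0.10733088674426577
  return _methods._mean(a, axis=axis, dtype=dtype,
  ret = um.true_divide(
Traceback (most recent call last):
IndexError: index -1 is out of bounds for axis 0 with size 0
```

```bash
python3 -c "
from h import *
to([.503,.020,.235],33.2)"
```

```text
dp [-0.21 33.29 -0.59] twist 135.81
```

```bash
python3 -m jog '[{"dp":[0,3,-1],"twist":10,"fingers":0.6},{"dp":[0,6.5,-1],"twist":20,"fingers":0.6},{"dp":[0,10,-1],"twist":30,"fingers":0.6},{"dp":[0,14,-1],"twist":40,"fingers":0.6},{"dp":[0,18,-1],"twist":50,"fingers":0.6},{"dp":[0,22,-1],"twist":60,"fingers":0.6},{"dp":[0,26,-1],"twist":70,"fingers":0.6},{"dp":[0,29,-1],"twist":80,"fingers":0.6}]' 20; python3 -c "
from h import *
to([.503,.020,.235],33.2)"
```

```text
time_s: 11.05
tool_pos: [0.4917, -0.0195, 0.2368]
tool_rot: [-179.8, 0.0, 88.8]
force: [-0.2, 1.1, 0.4]
grip_width: 0.0521
grasp_force: 0.0
dp [3.98 1.05 0.17] twist 55.57
```

```bash
python3 -m jog '[{"dp":[1,0.3,0],"twist":10,"fingers":0.6},{"dp":[2,0.6,0],"twist":20,"fingers":0.6},{"dp":[3,0.8,0],"twist":30,"fingers":0.6},{"dp":[4,1.05,0],"twist":40,"fingers":0.6},{"dp":[4,1.05,0],"twist":50,"fingers":0.6},{"dp":[4,1.05,0],"twist":55.6,"fingers":0.6},{"dp":[4,1.05,0],"twist":55.6,"fingers":0.6},{"dp":[4,1.05,0],"twist":55.6,"fingers":0.6}]'; python3 -c "
from h import *
to([.503,.020,.135],33.2)"
```

```text
time_s: 12.05
tool_pos: [0.5032, 0.0181, 0.2377]
tool_rot: [-180.0, 0.1, 33.5]
force: [0.1, 0.5, -0.4]
grip_width: 0.0526
grasp_force: 0.0
dp [ 0.1  -0.16 10.27] twist 0.29
```

Descend, then a gentle grip on the knob (18 mm).

```bash
python3 -m jog '[{"dp":[0.1,-0.1,3.5],"twist":0,"fingers":0.6},{"dp":[0.1,-0.1,6.5],"twist":0,"fingers":0.6},{"dp":[0.1,-0.1,9],"twist":0,"fingers":0.6},{"dp":[0.1,-0.1,10.2],"twist":0,"fingers":0.6},{"dp":[0.1,-0.1,10.2],"twist":0,"fingers":0.6},{"dp":[0.1,-0.1,10.2],"twist":0,"fingers":0.35},{"dp":[0.1,-0.1,10.2],"twist":0,"fingers":0.25},{"dp":[0.1,-0.1,10.2],"twist":0,"fingers":0.1}]' 20; python3 -m jog '[{"dp":[0,0,0],"twist":0,"fingers":0},{"dp":[0,0,0],"twist":0,"fingers":0},{"dp":[0,0,0],"twist":0,"fingers":0},{"dp":[0,0,0],"twist":0,"fingers":0}]' 20
```

```text
time_s: 13.05
tool_pos: [0.5044, 0.0197, 0.1372]
tool_rot: [180.0, -0.1, 33.4]
force: [0.3, 1.2, 0.4]
grip_width: 0.0298
grasp_force: 0.0
time_s: 13.55
tool_pos: [0.5041, 0.0196, 0.1368]
tool_rot: [180.0, -0.0, 33.4]
force: [0.0, 0.6, 1.6]
grip_width: 0.0173
grasp_force: 20.0
```

```bash
python3 -m jog '[{"dp":[0.18,0,-0.6],"twist":0,"fingers":0},{"dp":[0.4,0,-1.22],"twist":0,"fingers":0},{"dp":[0.63,0,-1.8],"twist":0,"fingers":0},{"dp":[0.89,0,-2.41],"twist":0,"fingers":0},{"dp":[1.2,0,-3.05],"twist":0,"fingers":0},{"dp":[1.56,0,-3.7],"twist":0,"fingers":0},{"dp":[1.56,0,-3.7],"twist":0,"fingers":0}]'; python3 - <<'E'
from h import *
o=env.get_obs(); print(o['tool_pos'],o['tool_rot'][2]); R=Rn.from_euler('xyz',o['tool_rot'],degrees=True)
h=np.array([.683,.138]); d=o['tool_pos'][:2]-h; r=np.hypot(*d); a0=np.degrees(np.arctan2(*d[::-1])); print('r',r,a0)
for da in range(5,66,5):
    a=np.radians(a0+da); p=[*(h+r*np.array([np.cos(a),np.sin(a)])),o['tool_pos'][2]]
    print(da,(R.inv().apply(p-o['tool_pos'])*100).round(2))
c=cam('scene'); cv2.imwrite('pics/s5.png',cv2.resize(c['pixels'][150:310,180:400],None,fx=3.5,fy=3.5,interpolation=cv2.INTER_CUBIC))
E
```

```text
time_s: 14.42
tool_pos: [0.5166, 0.0277, 0.1743]
tool_rot: [-180.0, 0.1, 33.4]
force: [-5.5, -2.6, 0.2]
grip_width: 0.0173
grasp_force: 20.0
[0.51660605 0.02770842 0.17430587] 33.39216638782002
r 0.19962759953899503 -146.46222703774708
5 [ 0.08  1.74 -0.  ]
10 [ 0.31  3.47 -0.  ]
15 [ 0.69  5.16 -0.  ]
20 [ 1.22  6.82 -0.  ]
25 [ 1.89  8.43 -0.  ]
30 [ 2.7   9.97 -0.  ]
35 [ 3.640e+00  1.144e+01 -1.000e-02]
40 [ 4.700e+00  1.282e+01 -1.000e-02]
45 [ 5.88e+00  1.41e+01 -1.00e-02]
50 [ 7.170e+00  1.527e+01 -1.000e-02]
55 [ 8.550e+00  1.633e+01 -1.000e-02]
60 [ 1.003e+01  1.726e+01 -1.000e-02]
65 [11.57 18.06 -0.02]
```

View pics/s5.png

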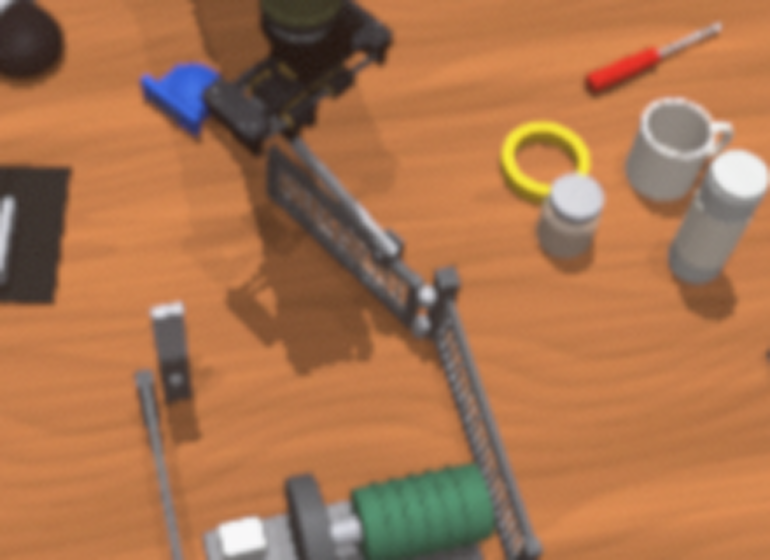

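The bar is lifted above the gate (crop (330,185)), with the gripper over the knob. I'll swing along the arc, twisting with it.

```bash
python3 -m jog '[{"dp":[0.08,1.74,0],"twist":-5,"fingers":0},{"dp":[0.31,3.47,0],"twist":-10,"fingers":0},{"dp":[0.69,5.16,0],"twist":-15,"fingers":0},{"dp":[1.22,6.82,0],"twist":-20,"fingers":0},{"dp":[1.89,8.43,0],"twist":-25,"fingers":0},{"dp":[2.7,9.97,0],"twist":-30,"fingers":0},{"dp":[3.64,11.44,0],"twist":-35,"fingers":0},{"dp":[3.64,11.44,0],"twist":-35,"fingers":0}]'; python3 - <<'E'
from h import *
o=env.get_obs(); print(o['tool_pos'],o['tool_rot'][2]); R=Rn.from_euler('xyz',o['tool_rot'],degrees=True)
h=np.array([.683,.138]); d=o['tool_pos'][:2]-h; a0=np.degrees(np.arctan2(*d[::-1])); print('r',np.hypot(*d),a0); r=.1995
for a in (-105,-100,-95,-92,-90,-88,-86.6,-85):
    q=np.radians(a); p=[*(h+r*np.array([np.cos(q),np.sin(q)])),.174]
    print(a,(R.inv().apply(p-o['tool_pos'])*100).round(2),'tw',round(o['tool_rot'][2]-180-a,1))
E
```

```text
time_s: 15.48
tool_pos: [0.6112, -0.0496, 0.1739]
tool_rot: [179.9, 0.1, 68.3]
force: [-2.9, -5.2, 0.2]
grip_width: 0.0171
grasp_force: 20.0
[ 0.61118931 -0.04964357  0.17391834] 68.27622614859114
r 0.20091511220872657 -110.94171335268932
-105 [ 0.28  2.06 -0.01] tw -6.7
-100 [ 0.56  3.78 -0.  ] tw -11.7
-95 [ 0.98  5.47 -0.  ] tw -16.7
-92 [ 1.31  6.46 -0.  ] tw -19.7
-90 [1.56 7.11 0.  ] tw -21.7
-88 [1.83 7.75 0.  ] tw -23.7
-86.6 [2.03 8.2  0.  ] tw -25.1
-85 [2.27 8.7  0.  ] tw -26.7
```

```bash
python3 -m jog '[{"dp":[0.2,2.06,0],"twist":-6.5,"fingers":0},{"dp":[0.46,3.78,0],"twist":-11.5,"fingers":0},{"dp":[0.88,5.47,0],"twist":-16.5,"fingers":0},{"dp":[1.2,6.46,0],"twist":-19.5,"fingers":0},{"dp":[1.46,7.11,0],"twist":-21.5,"fingers":0},{"dp":[1.46,7.11,0],"twist":-21.5,"fingers":0}]'; python3 - <<'E'
from h import *
c=cam('scene'); cv2.imwrite('pics/s6.png',cv2.resize(c['pixels'][180:300,200:360],None,fx=5,fy=5,interpolation=cv2.INTER_CUBIC))
E
```

```text
time_s: 16.23
tool_pos: [0.6825, -0.0632, 0.1745]
tool_rot: [179.9, 0.3, 89.7]
force: [-2.1, -5.9, 0.8]
grip_width: 0.0176
grasp_force: 20.0
```

View pics/s6.png

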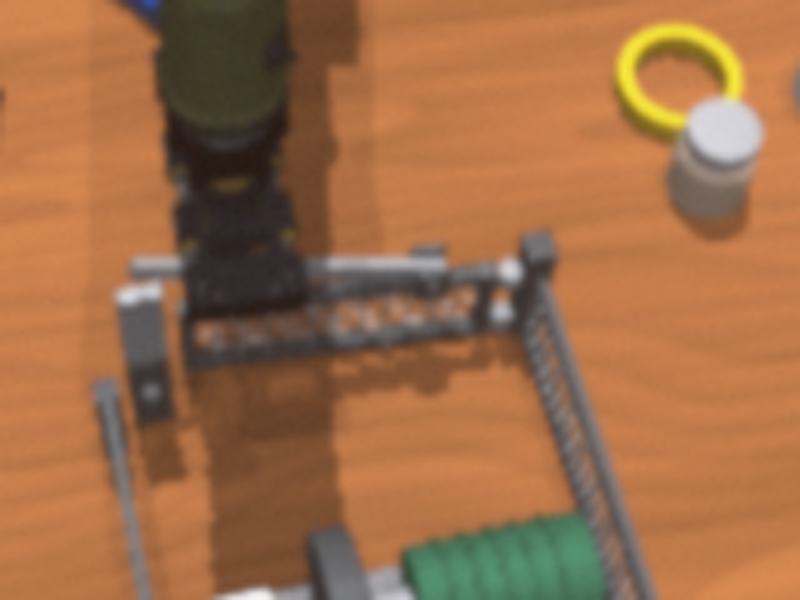

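The bar tip at crop (150,268) rides above the lip, just in front of the back plate at (140,295). I'll creep in until it touches.

```bash
python3 -m jog '[{"dp":[0,0.2,0],"twist":-0.6,"fingers":0},{"dp":[0,0.4,0],"twist":-1.2,"fingers":0},{"dp":[0,0.6,0],"twist":-1.8,"fingers":0},{"dp":[0,0.6,0],"twist":-1.8,"fingers":0}]'; python3 -m jog '[{"dp":[0,0.1,0],"twist":0,"fingers":0},{"dp":[0,0.2,0],"twist":-0.5,"fingers":0},{"dp":[0,0.2,0],"twist":-0.5,"fingers":0}]'
```

```text
time_s: 16.77
tool_pos: [0.6881, -0.0632, 0.1746]
tool_rot: [179.9, 0.2, 91.5]
force: [-0.8, -6.6, 0.9]
grip_width: 0.0171
grasp_force: 20.0
time_s: 17.15
tool_pos: [0.6899, -0.0631, 0.1746]
tool_rot: [179.9, 0.2, 92.0]
force: [-1.8, -6.3, -0.3]
grip_width: 0.0173
grasp_force: 20.0
```

```bash
python3 -m jog '[{"dp":[0,0.1,0],"twist":0,"fingers":0},{"dp":[0,0.2,0],"twist":-0.5,"fingers":0},{"dp":[0,0.2,0],"twist":-0.5,"fingers":0}]'
```

```text
time_s: 17.52
tool_pos: [0.6919, -0.0631, 0.1746]
tool_rot: [179.9, 0.2, 92.5]
force: [-2.2, -6.4, 0.3]
grip_width: 0.0174
grasp_force: 20.0
```

```bash
python3 -m jog '[{"dp":[0,0.1,0],"twist":0,"fingers":0},{"dp":[0,0.2,0],"twist":-0.5,"fingers":0},{"dp":[0,0.2,0],"twist":-0.5,"fingers":0}]'
```

```text
time_s: 17.9
tool_pos: [0.6939, -0.063, 0.1746]
tool_rot: [179.9, 0.3, 93.0]
force: [-1.2, -6.0, 0.1]
grip_width: 0.0175
grasp_force: 20.0
```

```bash
python3 -m jog '[{"dp":[0,0.1,0],"twist":0,"fingers":0},{"dp":[0,0.1,0],"twist":0,"fingers":0}]'
```

```text
time_s: 18.15
tool_pos: [0.6948, -0.063, 0.1746]
tool_rot: [179.9, 0.3, 93.0]
force: [-2.3, -6.4, -0.2]
grip_width: 0.0174
grasp_force: 20.0
```

```bash
python3 -m jog '[{"dp":[0,0.1,0],"twist":-0.3,"fingers":0},{"dp":[0,0.1,0],"twist":-0.3,"fingers":0}]'
```

```text
time_s: 18.4
tool_pos: [0.6958, -0.0629, 0.1746]
tool_rot: [179.9, 0.3, 93.3]
force: [-2.0, -5.8, 0.5]
grip_width: 0.0176
grasp_force: 20.0
```

```bash
python3 -m jog '[{"dp":[0,0.1,0],"twist":0,"fingers":0},{"dp":[0,0.1,0],"twist":0,"fingers":0}]'
```

```text
time_s: 18.65
tool_pos: [0.6967, -0.0629, 0.1746]
tool_rot: [179.9, 0.3, 93.3]
force: [-2.5, -6.7, 1.0]
grip_width: 0.0175
grasp_force: 20.0
```

```bash
python3 -m jog '[{"dp":[0,0.1,0],"twist":-0.3,"fingers":0},{"dp":[0,0.1,0],"twist":-0.3,"fingers":0}]'
```

```text
time_s: 18.9
tool_pos: [0.6978, -0.0628, 0.1746]
tool_rot: [179.9, 0.3, 93.6]
force: [-2.1, -7.2, 0.9]
grip_width: 0.0172
grasp_force: 20.0
```

```bash
python3 -m jog '[{"dp":[0,0.1,0],"twist":0,"fingers":0},{"dp":[0,0.1,0],"twist":0,"fingers":0}]'
```

```text
time_s: 19.15
tool_pos: [0.6987, -0.0627, 0.1746]
tool_rot: [179.9, 0.3, 93.6]
force: [-3.1, -6.1, 0.5]
grip_width: 0.0172
grasp_force: 20.0
```

```bash
python3 -m jog '[{"dp":[0,0.1,0],"twist":0,"fingers":0},{"dp":[0,0.1,0],"twist":0,"fingers":0}]'
```

```text
time_s: 19.4
tool_pos: [0.6992, -0.0628, 0.1746]
tool_rot: [-180.0, 0.3, 93.6]
force: [-4.1, -6.1, 1.5]
grip_width: 0.0175
grasp_force: 20.0
```

```bash
python3 -m jog '[{"dp":[0,0.1,0],"twist":-0.3,"fingers":0},{"dp":[0,0.1,0],"twist":-0.3,"fingers":0}]'
```

```text
time_s: 19.65
tool_pos: [0.6991, -0.0627, 0.1745]
tool_rot: [-179.8, 0.2, 93.9]
force: [-7.8, -6.6, 2.8]
grip_width: 0.0174
grasp_force: 20.0
```

Contact: x has stopped at 0.699 and the force is rising. I'll back off about 2 mm to sit over the slot, then lower along the arc, checking halfway.

```bash
python3 -m jog '[{"dp":[0,-0.15,0],"twist":0,"fingers":0},{"dp":[0,-0.3,0],"twist":0,"fingers":0},{"dp":[-0.2,-0.3,0.3],"twist":0,"fingers":0},{"dp":[-0.4,-0.3,0.65],"twist":0,"fingers":0},{"dp":[-0.55,-0.3,0.95],"twist":0,"fingers":0},{"dp":[-0.7,-0.3,1.29],"twist":0,"fingers":0},{"dp":[-0.85,-0.3,1.6],"twist":0,"fingers":0},{"dp":[-0.85,-0.3,1.6],"twist":0,"fingers":0}]'
```

```text
time_s: 20.65
tool_pos: [0.6985, -0.0697, 0.1584]
tool_rot: [179.9, 0.1, 93.9]
force: [-2.4, -5.0, 1.7]
grip_width: 0.0173
grasp_force: 20.0
```

```bash
python3 -m jog '[{"dp":[-0.12,0,0.3],"twist":0,"fingers":0},{"dp":[-0.25,0,0.6],"twist":0,"fingers":0},{"dp":[-0.37,0,0.9],"twist":0,"fingers":0},{"dp":[-0.48,0,1.2],"twist":0,"fingers":0},{"dp":[-0.48,0,1.2],"twist":0,"fingers":0}]'
```

```text
time_s: 21.28
tool_pos: [0.6988, -0.0737, 0.1455]
tool_rot: [180.0, 0.1, 94.0]
force: [-1.3, -5.0, 0.6]
grip_width: 0.0174
grasp_force: 20.0
```

```bash
python3 -m jog '[{"dp":[-0.1,0,0.3],"twist":0,"fingers":0},{"dp":[-0.2,0,0.6],"twist":0,"fingers":0},{"dp":[-0.25,0,0.8],"twist":0,"fingers":0},{"dp":[-0.25,0,0.8],"twist":0,"fingers":0}]'; python3 - <<'E'
from h import *
c=cam('scene'); cv2.imwrite('pics/s7.png',cv2.resize(c['pixels'][190:290,205:335],None,fx=6,fy=6,interpolation=cv2.INTER_CUBIC))
E
```

```text
time_s: 21.78
tool_pos: [0.6988, -0.0756, 0.1373]
tool_rot: [-180.0, 0.0, 94.1]
force: [-2.4, -4.9, 1.2]
grip_width: 0.0172
grasp_force: 20.0
```

View pics/s7.png

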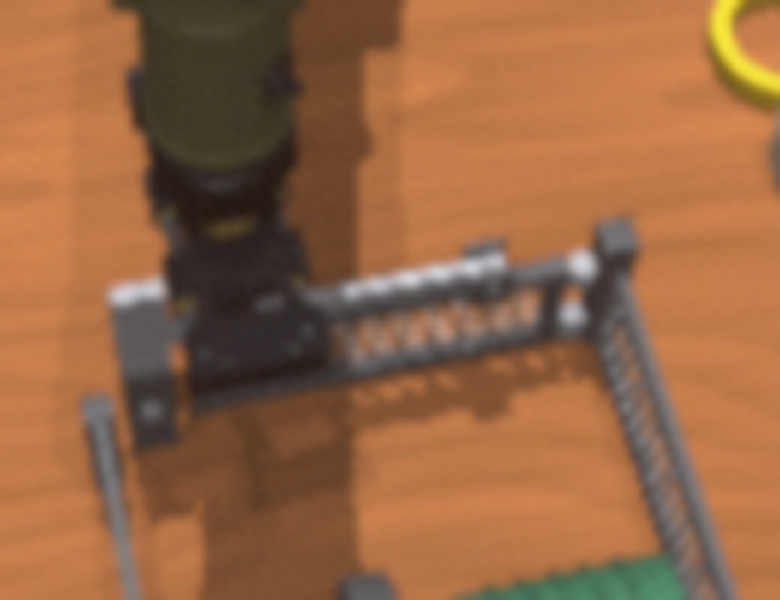

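The bar lies along the gate's top (crop (430,275)) and its tip is hidden behind the back plate at (140,320). I'll release and retreat straight up.

```bash
python3 -m jog '[{"dp":[0,0,0],"twist":0,"fingers":0.3},{"dp":[0,0,0],"twist":0,"fingers":0.45},{"dp":[0,0,0],"twist":0,"fingers":0.6},{"dp":[0,0,0],"twist":0,"fingers":0.6},{"dp":[0,0,-2],"twist":0,"fingers":0.6},{"dp":[0,0,-5],"twist":0,"fingers":0.6},{"dp":[0,0,-9],"twist":0,"fingers":0.6},{"dp":[0,0,-12],"twist":0,"fingers":0.6}]'; python3 -m jog '[{"dp":[4,-4,-1],"twist":0,"fingers":0.6},{"dp":[8,-8,-1],"twist":0,"fingers":0.6},{"dp":[12,-12,-1],"twist":0,"fingers":0.6},{"dp":[15,-16,-1],"twist":0,"fingers":0.6},{"dp":[15,-16,-1],"twist":0,"fingers":0.6},{"dp":[15,-16,-1],"twist":0,"fingers":0.6}]'; python3 - <<'E'
from h import *
c=cam('scene'); t=cam('top')
A=cv2.resize(c['pixels'][150:290,110:350],(600,350),interpolation=cv2.INTER_CUBIC);B=cv2.resize(t['pixels'][100:200,190:380],(600,250)[:2],interpolation=cv2.INTER_CUBIC)
cv2.imwrite('pics/f.png',np.vstack([A,B]))
for n,c in(('t',t),('s',c)):
  W=pts(c); B=W[np.all((W>[.66,-.16,.108])&(W<[.704,.09,.126]),-1)]
  for y in np.arange(-.16,.09,.02):
    q=B[(B[:,1]>y)&(B[:,1]<y+.02)]
    if len(q): print(n,round(y,2),len(q),np.median(q,0).round(4),end=' ; ')
  K=W[np.all((W>[.66,-.11,.14])&(W<[.73,-.05,.18]),-1)]; print('\nknob',len(K),np.median(K,0),K.max(0))
E
```

```text
time_s: 22.82
tool_pos: [0.6997, -0.0753, 0.2616]
tool_rot: [179.8, 0.0, 94.1]
force: [1.2, -0.5, 0.0]
grip_width: 0.0524
grasp_force: 0.0
time_s: 23.58
tool_pos: [0.5295, 0.0624, 0.2692]
tool_rot: [179.8, -0.0, 94.1]
force: [-0.9, -0.1, 0.0]
grip_width: 0.052
grasp_force: 0.0
t -0.16 3 [ 0.6866 -0.142   0.1209] ; t -0.14 30 [ 0.69  -0.129  0.121] ; t -0.12 25 [ 0.6912 -0.1123  0.1188] ; t -0.1 13 [ 0.6907 -0.0913  0.1193] ; t -0.08 8 [ 0.6914 -0.064   0.1191] ; t -0.06 20 [ 0.6912 -0.0487  0.1195] ; t -0.04 14 [ 0.6885 -0.0301  0.1187] ; t -0.02 18 [ 0.6877 -0.0114  0.1197] ; t -0.0 23 [0.6873 0.0105 0.1187] ; t 0.02 10 [0.6872 0.0259 0.1225] ; 
knob 32 [ 0.68895173 -0.07534692  0.16440732] [ 0.69962029 -0.06871139  0.16968834]
s -0.12 12 [ 0.6989 -0.1052  0.12  ] ; s -0.1 19 [ 0.6987 -0.0924  0.1194] ; s -0.08 14 [ 0.6983 -0.067   0.1196] ; s -0.06 23 [ 0.6964 -0.0482  0.1204] ; s -0.04 19 [ 0.6958 -0.0298  0.1207] ; s -0.02 23 [ 0.6941 -0.0087  0.1209] ; s -0.0 21 [0.6935 0.0096 0.1183] ; s 0.02 20 [0.6919 0.0305 0.1207] ; s 0.04 20 [0.6901 0.0522 0.12  ] ; s 0.06 33 [0.689  0.071  0.1219] ; s 0.08 18 [0.6901 0.0841 0.1204] ; 
knob 36 [ 0.69926178 -0.07805821  0.16306792] [ 0.70439927 -0.07014747  0.16968348]
```

View pics/f.png

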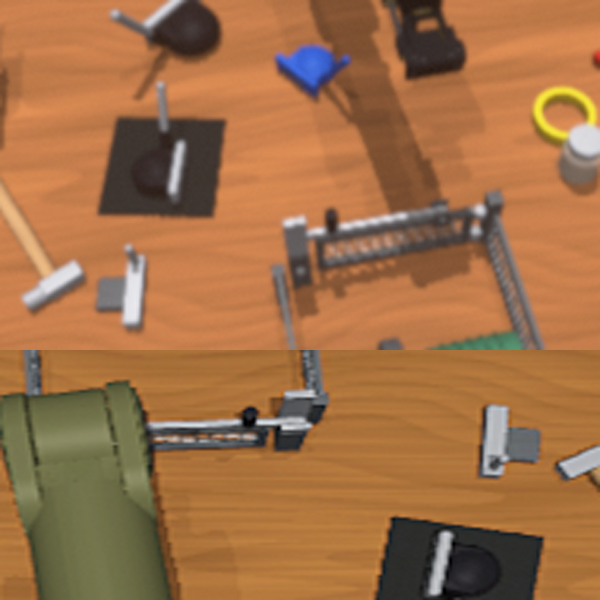

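The gate stays shut with the bar level in the slot (bottom view (290,425)). The head stands on the mat at (165,165), and the robot is clear of everything.

```bash
python3 -c "
from cell import env
print(env.sign_off())"
```

```text
the job is handed in; nothing more can be done
None
```

The job is handed in: the small black head stands on the mat, the gate is shut with the latch bar level in its slot, and the robot touches nothing; no verdict was returned.

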